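Squeeze a glued basket grip in the ratchet clamp, then release it

ROBOT

A 6-joint arm with a two-finger parallel gripper is mounted at the origin on the work surface. World frame = base frame: x ahead of the robot, y to its left, z up, the work surface at z = 0. Lengths are in m, angles in rad, forces in N, time in s.
With the tool pointing down it reaches from about 0.3 to 1 m from the base axis. Payload 5.1 kg.
Tool frame: the origin (TCP) lies between the finger pads; the fingertips stand 8 mm ahead of it and the grasp point (between the pads) lies 11 mm behind it; z points along the fingers, y is the line along which they close (so a half turn about z gives the same grasp; the last joint's range is limited). The gripper opens to 95 mm and grips with 3 to 60 N. Pads are 20 mm wide; open, the fingers measure 119 mm over their backs; the gripper's body (75 mm by 180 mm) begins 59 mm behind the grasp point.
Start: joints at [1.158, 0.124, 1.65, -0, 1.367, -0.083], TCP at [0.211, 0.615, 0.223] pointing down, gripper open.
Joint ranges: [-2.61, 2.61], [-1.02, 2.33], [0.03, 2.71], [-1.35, 4.49], [0.32, 2.68], [-2.91, 2.91]. Speed limits (rad/s): [2.57, 2.57, 3.14, 3.14, 3.14, 3.14].

INTERFACE

Orientations are given as a rotation vector (axis times angle).
In Python, from rig import manip gives the robot as it stands.
- The arm moves only by the tool drive_tool, never from a script. Its argument "increments" is a list of rows, each a list of 7 numbers: the shift along the tool's x, y, z in mm, then the turn, a rotation vector about the tool's x, y, z in degrees, then the gripper command: -1 is fully open, 1 is shut, values between are in proportion. A call has 1 to 10 rows; each row shifts and turns the commanded pose from where the row before left it, along the tool's axes as they then stand; what a row does not reach is not made up. A row lasts 1/12 s, in which the tool goes at most 41.7 mm and 7.16 degrees, less where a joint would pass 70% of its speed; a pose out of reach is approached as far as the arm can. A call is refused whole if a number of a shift passes 41.7 or a number of a turn 7.16, either way. A call with a gripper value outside its range is refused whole. The fingers move at their own pace and stop on an object; "force" is the grip in N (left out, the last holds). Time passes only in rows, so rows that do not move let the fingers close. It gives the time, the measured TCP pose, the force, the opening and the grip force at its end, in the units of the state.
- manip.state(): the state, without advancing time (a new reading comes with each control period).
- manip.snapshot(name): name is "scene" or "top"; returns a dict with "img" (480x640x3 uint8, red, green, blue), "fx", "fy", "cx", "cy" (pixels), "dist" ([k1, k2, p1, p2, k3] as OpenCV has them; the pictures are not rectified), "R" (3x3) and "t" (3): a world point X has camera coordinates R X + t. Camera axes: x right, y down, z forward; pixel columns grow to the right and rows downward; lengths in m; the calibration is good to about 2 mm. A picture is of the moment at which its call begins. There is no depth.
- manip.job_done(): hands the job in; it is judged then, once.
Trained networks look in the newest picture that a camera, given by its name, has taken for a name from the list of things; names that differ only in an ending like _2 or _b are one class to them, and where a whole thing is asked for, a point or a joint stands for the part that bears it (a point fixed in the world has none). Each returns a list of dicts, best first, with "p" (0 to 1); they miss things now and then, are a little off and sometimes report something else, mostly with a low value. They report only what shows in the picture. A call takes as long as a camera call.
- manip.spot_in(target, camera): "centre" ([column, row] in pixels, amid what is visible of it).
The state is a dict: "t": time; "joint_positions": joint angles; "dq": joint speeds; "joint_efforts": joint torques, N m; "ee_pos": TCP position; "tcp_rot": TCP orientation; "contact_force": force on the tool from outside, world axes, zero at the start; "torque": the same for the moment, N m; "opening": finger opening in m; "finger_force": force on a finger pad.
Only numpy, scipy, OpenCV 4.12 (cv2) and the standard library are available. Lean on these libraries where they do the work, as an engineer would, in place of code of your own. Each camera call takes 0.05 s, during which the arm holds its last target. There are 200 camera calls.

TASK

One of the two bench clamps has a freshly glued wooden basket grip standing between its jaws. Squeeze that clamp's handles fully together until the jaws are tight on the wood and the ratchet catches, let go so that the clamp holds by itself for about two seconds, then press its thumb paddle straight down, sideways to the handles, and come away so that the ratchet lets go and the clamp springs wide open. Leave the empty clamp, the glue bottle and the tape roll alone.

Things in the scene. Friction and masses are not known exactly. Their poses are not given: they have to be found in the camera images.
- clamp: The clamp to use: steel scissor-type ratchet clamp lying flat, pivot on a brown wooden base (150 x 90 x 15 mm) fixed to the bench; the glued wooden basket grip (50 x 24 mm, top 108 mm above the bench) stands in its jaws. Origin on the bench under the pivot, z up, +x from pivot to jaws: the handles run along -x. Pivot bolt top 75 mm up. The +y handle ends in a finger ring, the -y one in a flat thumb paddle.
- clamp_grip (a point): Fixed point midway between that clamp's two black grip blocks, 90 mm from the pivot, 55 mm above the bench, axes as the clamp's. Blocks: 26 mm along x, 8 mm thick, 22 mm high; they close along y, both equally. Over their outer faces: about 60 mm open, 36 mm fully squeezed. A spring holds them open; 15 to 25 N shuts them fully. Only free air and the bench lie below.
- clamp_handle (a joint): How far each handle of that clamp has turned towards the other, rad: 0 sprung wide open; 0.075 held by the first ratchet tooth (jaws not yet on the wood); 0.11 held by the second, last tooth (jaws tight on the wood); 0.135 hard stop. The second tooth catches once they are squeezed past 0.115.
- clamp_paddle (a point): Centre of the top of that clamp's thumb paddle, a flat slippery steel pad 38 mm (along the clamp) by 34 mm at the tail of the -y handle, 71 mm above the bench; it moves about 20 mm inward with its handle as the clamp shuts, and slides back out once freed. Sprung: 8 to 9 mm of push straight down, at 2 to 6 N, frees the ratchet; its stop is at 16 mm. Press with closed fingertips from above.
- spare_handle (a joint): The same reading for the other clamp, identical but with nothing in its jaws: leave it at 0 (open).
- glue_center (a point): Centre, half-way up, of a standing white glue bottle, 52 mm across and 130 mm tall (bystander).
- tape_center (a point): Centre, half-way up, of a roll of tape lying flat, 100 mm across and 48 mm high (bystander).

How it is judged:
By the outcome, as a careful person would: the job done as asked, in the order asked, and still so for the second after the job is handed in, with the robot touching nothing.
It also fails if it takes over 38 s, if anything falls off the work surface, if the arm or the gripper's body presses on something with over 40 N, if the wrist force passes 120 N, or if a joint passes its speed limit or range.

## Working session

There is one attempt and no reset: what is moved stays moved. The work goes in short steps, Python scripts to look and compute and a tool call to move; the robot and the scene stay as the last step left them, time stands still between calls to the robot, and variables do not carry over. Pictures are saved under pics/ and viewed, at most 10 in all, crops included, and the job is handed in when it is done.

Besides the shell and the picture viewer there is one more tool, called after "Emit:" as name([rows], argument=value, ...), one row to a line, values as JSON. drive_tool: Moves the arm, as the interface text tells. Its arguments: {"type":"object","properties":{"increments":{"type":"array","items":{"type":"array","items":{"type":"number"}}},"force":{"type":"number"}},"required":["increments"]}

```bash
mkdir -p pics
python3 - <<'E'
from rig import manip
import cv2
for c in("scene","top"):
    s=manip.snapshot(c); cv2.imwrite(f"pics/{c}0.png",s["img"][:,:,::-1])
    print(c,s["fx"],s["cx"],s["cy"],s["dist"],s["R"],s["t"])
    for n in("clamp","clamp_grip","clamp_paddle","clamp_handle","spare_handle","glue_center","tape_center"):
        try: print(n,[(([round(x) for x in d["centre"]]),round(d["p"],2)) for d in manip.spot_in(n,c)])
        except Exception as e: print(n,e)
print(manip.state())
E
```

```text
scene 548.7603119437267 320.7662240451415 250.62011841220493 [-0.14109343  0.          0.          0.          0.        ] [[ 0.53830704  0.84262763 -0.01429002]
 [ 0.67353253 -0.44034977 -0.59367163]
 [-0.50653673  0.30995283 -0.8045805 ]] [-0.24397931 -0.38370423  1.48848761]
clamp [([464, 228], 0.7)]
clamp_grip []
clamp_paddle [([412, 168], 0.71)]
clamp_handle [([421, 176], 0.68)]
spare_handle [([235, 292], 0.97)]
glue_center [([378, 252], 0.93)]
tape_center [([332, 216], 0.98)]
top 455.9772326995752 324.82949020857234 248.12756709275658 [-0.0948832  0.         0.         0.         0.       ] [[ 0.06049386 -0.99816113 -0.00385343]
 [-0.97609236 -0.05834806 -0.20937813]
 [ 0.20876828  0.01642739 -0.97782716]] [-0.07470265  0.57483487  0.79773462]
clamp [([190, 209], 0.61)]
clamp_grip [([189, 210], 0.8)]
clamp_paddle [([178, 287], 0.9)]
clamp_handle [([179, 275], 0.9)]
spare_handle [([446, 272], 0.64)]
glue_center [([289, 216], 0.58)]
tape_center []
{'t': 0.8, 'joint_positions': array([ 1.15838901e+00,  1.23783308e-01,  1.65033623e+00, -1.57029016e-06,
        1.36753153e+00, -8.25871884e-02]), 'dq': array([ 0.00022303,  0.00220669, -0.0004711 ,  0.00049697, -0.00180801,
        0.00101673]), 'joint_efforts': array([ 4.81326424e-04, -4.17520666e+01, -3.60210657e+01,  7.74863921e-02,
        4.24339925e-02,  1.09177179e-05]), 'ee_pos': array([0.21052251, 0.61492452, 0.22264558]), 'tcp_rot': array([-5.15732622e-01, -3.09895849e+00,  8.95514656e-05]), 'contact_force': array([-0.40116818,  0.0373245 ,  0.23287095]), 'torque': array([0.01660377, 0.01955933, 0.03711047]), 'finger_force': 0.0, 'opening': 0.09500260740984916}
```

View pics/scene0.png

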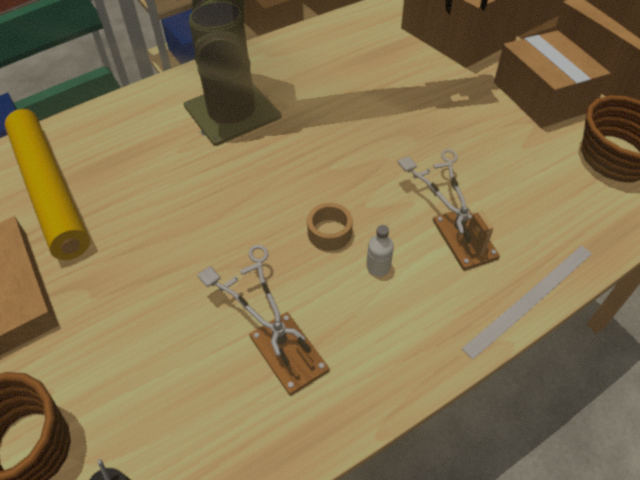

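View pics/top0.png

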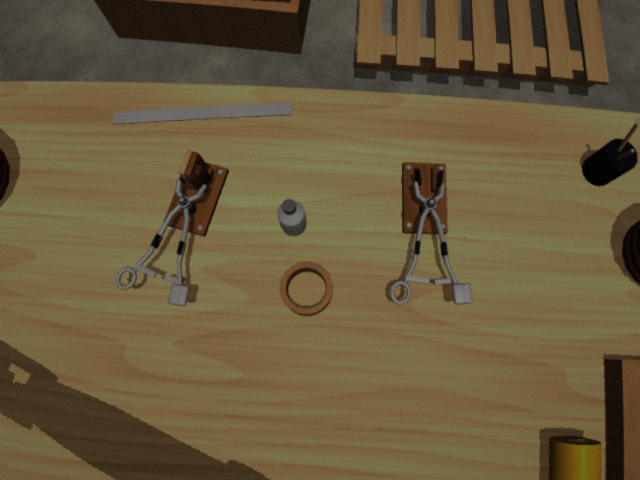

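The left clamp in top view is the one holding the wood: pivot near (185,202), paddle near (178,294) and ring near (126,278). In the scene view its pivot is near (464,214) and its paddle near (407,164). I'll zoom in to get precise pixels.

Run:
```python
import cv2,numpy as np
a=cv2.imread("pics/top0.png")[145:315,100:240]; b=cv2.imread("pics/scene0.png")[140:275,385:510]
f=lambda i:cv2.resize(i,None,fx=3.2,fy=3.2,interpolation=cv2.INTER_CUBIC)
a,b=f(a),f(b); h=max(len(a),len(b))
b=np.vstack([b,np.zeros((h-len(b),b.shape[1],3),np.uint8)])
cv2.imwrite("pics/crop.png",cv2.convertScaleAbs(np.hstack([a,b[:,:352]]),alpha=1.5))
print(a.shape,b.shape)
```

```text
(544, 448, 3) (544, 400, 3)
```

View pics/crop.png

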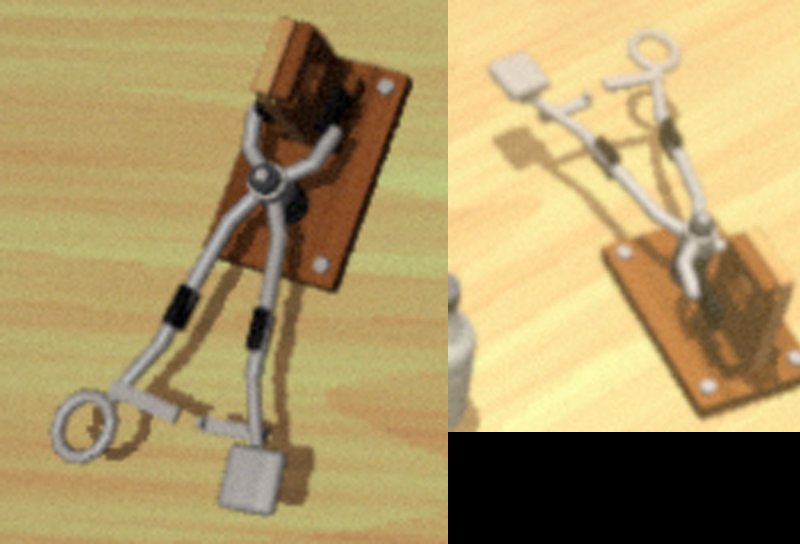

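In the 3.2x crop, the top view shows the bolt at (264,178), grip blocks at (182,308) and (259,329), and the paddle at (252,480). The scene view shows the bolt at (702,222), blocks at (607,151) and (671,133), and the paddle at (520,75).

```bash
cat > geo.py <<'E'
import numpy as np,cv2
from rig import manip
def ray(s,px):
    K=np.array([[s["fx"],0,s["cx"]],[0,s["fy"],s["cy"]],[0,0,1]])
    u=cv2.undistortPoints(np.array([[px]],float),K,np.array(s["dist"]))[0,0]
    R=np.array(s["R"]);return -R.T@np.array(s["t"]),R.T@np.array([u[0],u[1],1])
def at(s,px,z):
    c,d=ray(s,px); return c+d*(z-c[2])/d[2]
def tri(rs):
    A=0;b=0
    for c,d in rs:
        d=d/np.linalg.norm(d);P=np.eye(3)-np.outer(d,d);A=A+P;b=b+P@c
    return np.linalg.solve(A,b)
E
python3 - <<'E'
from geo import *
np.set_printoptions(precision=4,suppress=True)
T=manip.snapshot("top");S=manip.snapshot("scene")
t=lambda x,y:(100+x/3.2,145+y/3.2); s=lambda x,y:(385+(x-448)/3.2,140+y/3.2)
P={}
for n,a,b,z in [("bolt",t(264,178),s(702,222),.073),("ringblk",t(182,308),s(671,133),.058),("padblk",t(259,329),s(607,151),.058),("paddle",t(252,480),s(520,75),.071)]:
    p,q=at(T,a,z),at(S,b,z);P[n]=(p+q)/2
    print(n,p,q,tri([ray(T,a),ray(S,b)]))
m=(P["ringblk"]+P["padblk"])/2; d=P["bolt"]-m
d2=P["padblk"]-P["ringblk"]
print("mid",m,"dist",np.hypot(*d[:2]),"yaw",np.degrees(np.arctan2(d[1],d[0])),"blk yaw+90",np.degrees(np.arctan2(d2[1],d2[0]))+90,np.hypot(*d2[:2]))
yaw=np.arctan2(d[1],d[0]);v=(P["paddle"]-P["bolt"])[:2];c,sn=np.cos(yaw),np.sin(yaw)
print("paddle in clamp",c*v[0]+sn*v[1],-sn*v[0]+c*v[1])
import scipy.spatial.transform as tr
print(tr.Rotation.from_rotvec(manip.state()["tcp_rot"]).as_matrix())
E
```

```text
bolt [0.6525 0.2383 0.073 ] [0.6577 0.2381 0.073 ] [0.6546 0.241  0.0676]
ringblk [0.5731 0.2833 0.058 ] [0.5741 0.2868 0.058 ] [0.5739 0.2849 0.0579]
padblk [0.5631 0.2344 0.058 ] [0.5627 0.2366 0.058 ] [0.5633 0.2348 0.0591]
paddle [0.4719 0.223  0.071 ] [0.4789 0.2224 0.071 ] [0.4731 0.2266 0.0634]
mid [0.5682 0.2603 0.058 ] dist 0.08959773117573994 yaw -14.283137061668578 blk yaw+90 -12.218664005541598 0.050696586978473915
paddle in clamp -0.17030195199890197 -0.05928929834710834
[[-0.9461  0.3239  0.    ]
 [ 0.3239  0.9461  0.0001]
 [ 0.      0.0001 -1.    ]]
```

Emit:
drive_tool([
  [0, 0, 0, 0, 0, -5.4, -1],
  [-20, -12, 0, 0, 0, 0, -1],
  [-30, -18, 0, 0, 0, 0, -1],
  [-30, -18, 0, 0, 0, 0, -1],
  [-30, -18, 0, 0, 0, 0, -1],
  [-30, -18, 0, 0, 0, 0, -1],
  [-30, -18, 0, 0, 0, 0, -1],
  [-30, -18, 0, 0, 0, 0, -1],
  [-30, -18, 0, 0, 0, 0, -1],
  [-30, -18, 0, 0, 0, 0, -1],
])

```text
t: 1.73
ee_pos: [0.4279, 0.4013, 0.2229]
tcp_rot: [0.369, 3.119, 0.001]
contact_force: [0.9, 0.2, -0.6]
opening: 0.0955
finger_force: 0.0
```

Emit:
drive_tool([
  [-30, -18, 0, 0, 0, 0, -1],
  [-30, -18, 0, 0, 0, 0, -1],
  [-30, -18, 0, 0, 0, 0, -1],
  [-30, -18, 0, 0, 0, 0, -1],
  [-30, -18, 0, 0, 0, 0, -1],
  [-20, -16, 0, 0, 0, 0, -1],
  [-20, 0, 0, 0, 0, 0, -1],
  [0, 0, 0, 0, 0, 0, -1],
  [0, 0, 0, 0, 0, 0, -1],
])

```text
t: 2.48
ee_pos: [0.5873, 0.2547, 0.2224]
tcp_rot: [-0.371, -3.119, -0.0]
contact_force: [0.1, 1.2, -0.3]
opening: 0.0954
finger_force: 0.0
```

Run:
```python
from geo import *
import cv2
from scipy.spatial.transform import Rotation as Ro
st=manip.state();R=Ro.from_rotvec(st["tcp_rot"]).as_matrix();print(st["t"],st["ee_pos"],R)
print("to go tool mm",R.T@(np.array([.568,.260,.044])-st["ee_pos"])*1e3)
```

```text
2.4833 [0.58727379 0.25472048 0.22242742] [[-9.72037966e-01  2.34822441e-01 -7.83806158e-04]
 [ 2.34822388e-01  9.72038281e-01  1.59787624e-04]
 [ 7.99411311e-04 -2.87355968e-05 -9.99999680e-01]]
to go tool mm [ 19.83197371   0.61110802 178.44331237]
```

Emit:
drive_tool([
  [20, 0.6, 0, 0, 0, 0, -1],
  [0, 0, 25, 0, 0, 0, -1],
  [0, 0, 30, 0, 0, 0, -1],
  [0, 0, 25, 0, 0, 0, -1],
  [0, 0, 10, 0, 0, 0, -1],
  [0, 0, 0, 0, 0, 0, -1],
  [0, 0, 0, 0, 0, 0, -1],
])

```text
t: 3.07
ee_pos: [0.5672, 0.261, 0.133]
tcp_rot: [-0.368, -3.12, 0.0]
contact_force: [0.7, -0.2, 0.8]
opening: 0.0947
finger_force: 0.0
```

Run:
```python
from geo import *
import cv2
o=[]
for c,(r0,c0,h,w) in {"top":(130,80,190,190),"scene":(90,370,190,190)}.items():
    s=manip.snapshot(c);o.append(cv2.resize(s["img"][r0:r0+h,c0:c0+w,::-1],(398,398),interpolation=cv2.INTER_CUBIC))
cv2.imwrite("pics/near.png",cv2.convertScaleAbs(np.hstack(o),alpha=1.5)); print(manip.state()["ee_pos"])
```

```text
[0.56864053 0.26118814 0.13500657]
```

View pics/near.png

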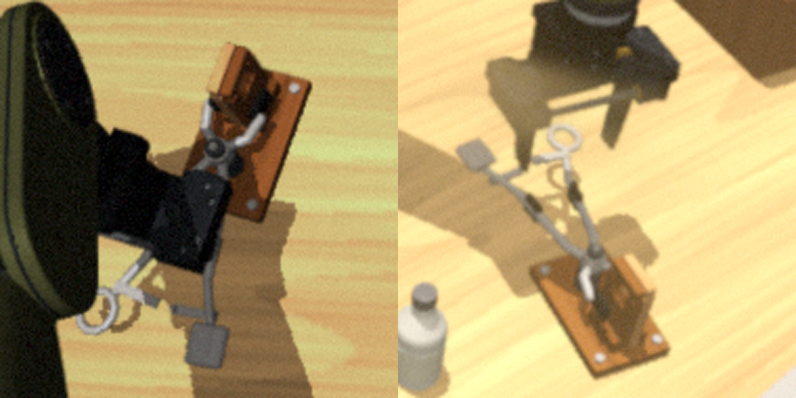

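The gripper is above the blocks with its fingers either side: fingertips at about (525,165) and (612,145) in the right half, blocks at about (537,208) and (574,192). I'll descend and then squeeze.

Emit:
drive_tool([
  [0, 0, 20, 0, 0, 0, -1],
  [0, 0, 25, 0, 0, 0, -1],
  [0, 0, 25, 0, 0, 0, -1],
  [0, 0, 15, 0, 0, 0, -1],
  [0, 0, 5, 0, 0, 0, -1],
  [0, 0, 0, 0, 0, 0, -1],
  [0, 0, 0, 0, 0, 0, -1],
])

```text
t: 3.75
ee_pos: [0.5689, 0.2609, 0.0446]
tcp_rot: [0.369, 3.117, 0.002]
contact_force: [-0.0, 0.4, 0.9]
opening: 0.0947
finger_force: 0.0
```

Emit:
drive_tool([
  [0, 0, 0, 0, 0, 0, 0],
  [0, 0, 0, 0, 0, 0, 0.2],
  [0, 0, 0, 0, 0, 0, 0.2],
  [0, 0, 0, 0, 0, 0, 0.2],
  [0, 0, 0, 0, 0, 0, 0.3],
  [0, 0, 0, 0, 0, 0, 0.3],
  [0, 0, 0, 0, 0, 0, 0.3],
], force=35)

```text
t: 4.33
ee_pos: [0.5668, 0.2606, 0.0427]
tcp_rot: [-0.369, -3.118, -0.0]
contact_force: [-6.4, 1.0, 4.1]
opening: 0.0538
finger_force: 13.7
```

Emit:
drive_tool([
  [0, 0, 0, 0, 0, 0, 1],
  [0, 0, 0, 0, 0, 0, 1],
  [0, 0, 0, 0, 0, 0, 1],
  [0, 0, 0, 0, 0, 0, 1],
  [0, 0, 0, 0, 0, 0, 1],
  [0, 0, 0, 0, 0, 0, 1],
  [0, 0, 0, 0, 0, 0, 1],
  [0, 0, 0, 0, 0, 0, 1],
], force=35)

```text
t: 5.0
ee_pos: [0.5666, 0.2608, 0.0425]
tcp_rot: [-0.369, -3.117, -0.0]
contact_force: [-5.2, 0.2, 2.1]
opening: 0.0348
finger_force: 35.0
```

Emit:
drive_tool([
  [0, 0, 0, 0, 0, 0, 1],
  [0, 0, 0, 0, 0, 0, -1],
  [0, 0, 0, 0, 0, 0, -1],
  [0, 0, 0, 0, 0, 0, -1],
  [0, 0, 0, 0, 0, 0, -1],
  [0, 0, 0, 0, 0, 0, -1],
  [0, 0, 0, 0, 0, 0, -1],
  [0, 0, 0, 0, 0, 0, -1],
])

```text
t: 5.67
ee_pos: [0.5679, 0.2603, 0.0427]
tcp_rot: [0.369, 3.119, -0.0]
contact_force: [-0.0, -0.4, -0.6]
opening: 0.0766
finger_force: 0.0
```

Emit:
drive_tool([
  [0, 0, -15, 0, 0, 0, -1],
  [0, 0, -30, 0, 0, 0, -1],
  [0, 0, -35, 0, 0, 0, -1],
  [0, 0, -30, 0, 0, 0, -1],
  [0, 30, 0, 0, 0, 0, 0],
  [0, 40, 0, 0, 0, 0, 1],
  [0, 40, 0, 0, 0, 0, 1],
  [0, 20, 0, 0, 0, 0, 1],
  [0, 0, 0, 0, 0, 0, 1],
])

```text
t: 6.42
ee_pos: [0.5983, 0.3906, 0.1526]
tcp_rot: [0.364, 3.12, 0.003]
contact_force: [-0.2, -0.3, -0.6]
opening: 0.0671
finger_force: 0.0
```

Run:
```python
from geo import *
import cv2
o=[]
for c,(r0,c0,h,w) in {"top":(130,80,190,190),"scene":(90,370,190,190)}.items():
    s=manip.snapshot(c);o.append(cv2.resize(s["img"][r0:r0+h,c0:c0+w,::-1],(398,398),interpolation=cv2.INTER_CUBIC))
cv2.imwrite("pics/held.png",cv2.convertScaleAbs(np.hstack(o),alpha=1.5)); s=manip.state();print(s["t"],s["ee_pos"],s["opening"])
```

```text
6.5167 [0.59781332 0.38718738 0.15211885] 0.05948819373267037
```

View pics/held.png

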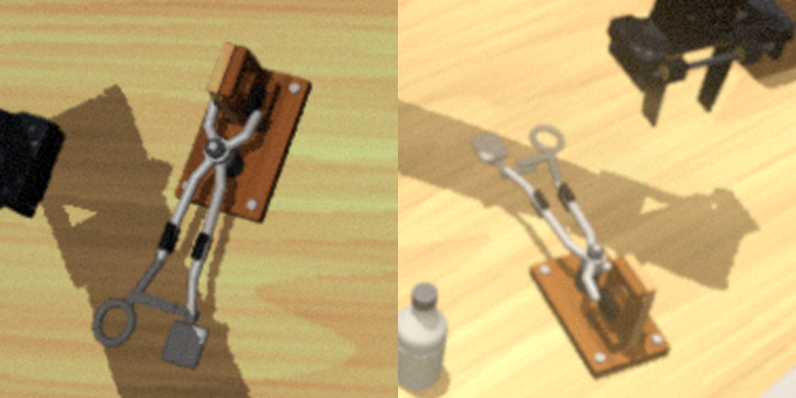

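The clamp is holding shut: in the top half the blocks are at (170,237) and (201,247) and the paddle is at (186,344). In the right half the paddle is at (490,149).

Run:
```python
from geo import *
from scipy.spatial.transform import Rotation as Ro
np.set_printoptions(precision=4,suppress=True)
T=manip.snapshot("top");S=manip.snapshot("scene");k=190/398
t=lambda x,y:(80+x*k,130+y*k); s=lambda x,y:(370+(x-398)*k,90+y*k)
a,b=at(T,t(186,344),.071),at(S,s(490,149),.071)
d=at(T,t(170,237),.058)-at(T,t(201,247),.058); e=at(S,s(566,195),.058)-at(S,s(541,201),.058)
print(a,b,"block gap",np.hypot(*d[:2]),np.hypot(*e[:2]))
g=np.radians(-13.5);c,n=np.cos(g),np.sin(g)
for P in(a,b):
    v=(P-[.655,.2385,0])[:2];print("in clamp",c*v[0]+n*v[1],-n*v[0]+c*v[1])
st=manip.state();R=Ro.from_rotvec(st["tcp_rot"]).as_matrix()
print(st["t"],st["ee_pos"],st["opening"],R.T@(np.append(((a+b)/2)[:2],.088)-st["ee_pos"])*1e3)
```

```text
[0.4721 0.2419 0.071 ] [0.481  0.2397 0.071 ] block gap 0.031193122247255265 0.030013562218348798
in clamp -0.1786419288096726 -0.03938360923284092
in clamp -0.16947856144387616 -0.03941083132688046
6.6167 [0.5978 0.3859 0.1523] 0.05112085603827317 [  83.951  -169.3445   64.4494]
```

Emit:
drive_tool([
  [14, -28, 0, 0, 0, 0, 1],
  [14, -29, 0, 0, 0, 0, 1],
  [14, -29, 0, 0, 0, 0, 1],
  [14, -29, 0, 0, 0, 0, 1],
  [14, -29, 0, 0, 0, 0, 1],
  [14, -29, 0, 0, 0, 0, 1],
  [0, 0, 15, 0, 0, 0, 1],
  [0, 0, 20, 0, 0, 0, 1],
  [0, 0, 10, 0, 0, 0, 1],
  [0, 0, 0, 0, 0, 0, 1],
])

```text
t: 7.45
ee_pos: [0.4738, 0.2365, 0.1049]
tcp_rot: [-0.371, -3.115, 0.004]
contact_force: [-0.4, -0.5, -0.6]
opening: 0.0004
finger_force: 0.0
```

Run:
```python
from geo import *
import cv2
o=[]
for c,(r0,c0,h,w) in {"top":(210,100,120,120),"scene":(100,360,120,120)}.items():
    s=manip.snapshot(c);o.append(cv2.resize(s["img"][r0:r0+h,c0:c0+w,::-1],(398,398),interpolation=cv2.INTER_CUBIC))
cv2.imwrite("pics/press.png",cv2.convertScaleAbs(np.hstack(o),alpha=1.7)); s=manip.state();print(s["t"],s["ee_pos"],s["opening"],s["contact_force"])
```

```text
7.55 [0.47582252 0.23773395 0.10753364] 0.00038446619198194236 [-0.03343774  0.84246236  0.08066197]
```

View pics/press.png

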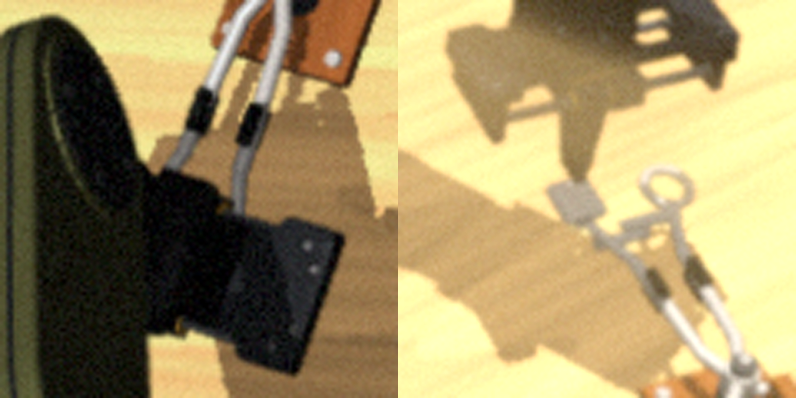

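The fingertip at (578,180) sits directly above the paddle at (577,203); the roughly 21 px offset matches 27 mm of height. I'll wait until the clamp has held for 2 s, then press.

Emit:
drive_tool([
  [0, 0, 0, 0, 0, 0, 1],
  [0, 0, 0, 0, 0, 0, 1],
  [0, 0, 0, 0, 0, 0, 1],
  [0, 0, 15, 0, 0, 0, 1],
  [0, 0, 8, 0, 0, 0, 1],
  [0, 0, 5, 0, 0, 0, 1],
  [0, 0, 4, 0, 0, 0, 1],
  [0, 0, 3, 0, 0, 0, 1],
  [0, 0, 2, 0, 0, 0, 1],
  [0, 0, 0, 0, 0, 0, 1],
])

```text
t: 8.38
ee_pos: [0.4763, 0.2384, 0.0711]
tcp_rot: [0.369, 3.119, 0.001]
contact_force: [-1.4, -0.9, 4.1]
opening: 0.0006
finger_force: 2.5
```

Emit:
drive_tool([
  [0, 0, 2, 0, 0, 0, 1],
  [0, 0, 2, 0, 0, 0, 1],
  [0, 0, 0, 0, 0, 0, 1],
  [0, 0, 0, 0, 0, 0, 1],
  [0, 0, 0, 0, 0, 0, 1],
])

```text
t: 8.8
ee_pos: [0.4762, 0.2385, 0.0677]
tcp_rot: [0.369, 3.12, 0.001]
contact_force: [-3.9, -0.0, 6.2]
opening: 0.0004
finger_force: 3.5
```

Emit:
drive_tool([
  [0, 0, -10, 0, 0, 0, 1],
  [0, 0, -20, 0, 0, 0, 1],
  [0, 0, -35, 0, 0, 0, 1],
  [0, 0, -35, 0, 0, 0, 1],
  [25, 20, -20, 0, 0, 0, 1],
  [35, 20, 0, 0, 0, 0, 1],
  [35, 20, 0, 0, 0, 0, 1],
  [20, 20, 0, 0, 0, 0, 1],
  [0, 0, 0, 0, 0, 0, 1],
  [0, 0, 0, 0, 0, 0, 1],
])

```text
t: 9.63
ee_pos: [0.3821, 0.3436, 0.1869]
tcp_rot: [0.364, 3.12, -0.0]
contact_force: [0.5, -0.2, -1.1]
opening: 0.0004
finger_force: 0.0
```

Run:
```python
from geo import *
import cv2
o=[]
for c in("top","scene"):
    o.append(cv2.resize(manip.snapshot(c)["img"][90:330,80:400,::-1] if c=="top" else manip.snapshot(c)["img"][90:330,230:550,::-1],(400,300)))
cv2.imwrite("pics/end.png",cv2.convertScaleAbs(np.hstack(o),alpha=1.5)); print(manip.state()["ee_pos"])
```

```text
[0.38308949 0.34240917 0.18666191]
```

View pics/end.png

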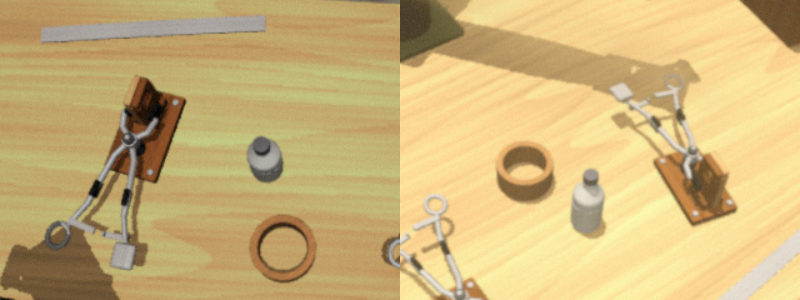

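The clamp is wide open: its paddle, at (123,255) in the crop, is back at about (178,294), its original pixel. The wood, bottle, tape and spare clamp look undisturbed.

```bash
python3 -c "
from rig import manip
print(manip.job_done())"
```

```text
the job is handed in; nothing more can be done
None
```

The job is done and handed in: the clamp was squeezed tight on the wood, held by itself for about 3 s, then sprang wide open after the paddle press, with nothing else touched.

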